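Trace the parting seam of a plaster mould

TASK

Check that the parting seam of the plaster mould is open from end to end: take the orange-handled stylus out of its wooden stand, lower its tip into the seam channel at the green mark and guide it slowly (about 3 cm a second) along the channel to the black mark, keeping the tip down in the channel the whole way. Then lift it out and put it back upright in the stand it came from, seated on its collar, and let go.

Things in the scene. Friction and masses are not known exactly. Their poses are not given: they have to be found in the camera images.
- stylus: Loose stylus, 0.12 kg, upright in a stand; ORANGE handle (its twin in the other stand: blue). Origin at the point of its tip, z up along its axis. From the tip: steel shaft 12 mm in diameter (6 mm at the tip), collar 44 mm in diameter from 82 to 90 mm, round handle 24 mm in diameter from 90 to 165 mm: grip it around 130 mm. It hangs by the collar, tip 13 mm above the table.
- stand_hole0 (a point): Hole of the orange stylus's own stand, a fixed wooden block 100 x 100 x 95 mm high, to the left or the right (a like one holds the blue stylus). Point: centre of the hole's mouth, in the block's top face; z up. The hole goes right through, 27 mm in diameter, so the shaft has 7 mm of play all round; the collar rests on the top face.
- seam_start (a point): Middle of the channel floor between the two GREEN marks; x along the channel to seam_end, y across, z up. The mould: off-white plaster in two halves, 180 x 134 mm, fixed, on a plywood board 200 x 155 mm, top 72 mm above the table, any yaw. The straight channel between the halves runs its full length, open at both ends, 26 mm wide, 14 mm deep, flat floor 58 mm above the table.
- seam_end (a point): Middle of the channel floor between the two BLACK marks, 140 mm along the channel from seam_start (each lies 20 mm in from an open end). Same axes as seam_start.

How it is judged:
By the outcome, as a careful person would: the job done as asked, in the order asked, and still so for the second after the job is handed in, with the robot touching nothing.
It also fails if it takes over 64 s, if anything falls off the work surface, if the arm or the gripper's body presses on something with over 40 N, if the wrist force passes 120 N, or if a joint passes its speed limit or range.

ROBOT

A 7-joint arm with a two-finger parallel gripper is mounted at the origin on the work surface. World frame = base frame: x ahead of the robot, y to its left, z up, the work surface at z = 0. Lengths are in m, angles in rad, forces in N, time in s.
With the tool pointing down it reaches from about 0.425 to 0.875 m from the base axis. Payload 4.7 kg.
Tool frame: the origin (TCP) lies at the centre of the arm's flange, where the gripper is bolted on; the fingertips stand 182 mm ahead of it and the grasp point (between the pads) lies 164 mm ahead of it; x points along the fingers, y is the direction in which the jaws open and shut, and the axes are right-handed (so a half turn about x gives the same grasp; the last joint's range is limited). The gripper opens to 87 mm and grips with 3 to 60 N. Pads are 19 mm wide; open, the fingers measure 117 mm over their backs; the gripper's body (75 mm by 190 mm) begins 51 mm behind the grasp point.
Start: joints at [-1.099, 0.321, -0.07, 1.45, 0.023, 1.371, -0.057], TCP at [0.287, 0.583, 0.405] pointing down, gripper open.
Joint ranges: [-2.86, 2.86], [-0.3, 2.09], [-1.38, 1.24], [0.06, 2.45], [-1.56, 4.7], [0.09, 2.05], [-2.69, 2.69]. Speed limits (rad/s): [2.57, 2.57, 3.14, 3.14, 3.14, 3.14, 3.14].

INTERFACE

Orientations are given as a rotation vector (axis times angle).
In Python, from bench import ctrl gives the robot as it stands.
- The arm moves only by the shell command python3 -m crank 'ROWS' [FORCE]. ROWS is JSON, one flat list of numbers, 7 for each row, row after row: the shift along the tool's x, y, z in mm, then the turn, a rotation vector about the tool's x, y, z in rad, then the finger opening in mm, from 0 to 87. A call has exactly 5 rows; each row shifts and turns the commanded pose from where the row before left it, along the tool's axes as they then stand; what a row does not reach is not made up. A row lasts 1/8 s, in which the tool goes at most 62.5 mm and 10.7 degrees, less where a joint would pass 70% of its speed; a pose out of reach is approached as far as the arm can. A call with a gripper value outside its range is refused whole. The fingers move at their own pace and stop on an object; FORCE is the grip in N (left out, the last holds). Time passes only in rows, so rows that do not move let the fingers close, or fill a call up. It gives the time, the measured TCP pose, the force and the opening at its end, in the units of the state.
- ctrl.get_state(): the state, without advancing time (a new reading comes with each control period).
- ctrl.get_image(name): name is "scene" or "top"; returns the picture (420x560x3 uint8, red, green, blue); there is no depth.
- ctrl.camera_params(name): a dict with "K" (3x3 intrinsics, pixels), "world_to_cam" (4x4, takes a point from world to camera coordinates). Camera axes: x right, y down, z forward; pixel columns grow to the right and rows downward; lengths in m; the calibration is good to about 2 mm. A picture is of the moment at which its call begins. camera_params takes no time and is no camera call.
- ctrl.close_job(): hands the job in, once; it reports no verdict.
Trained networks look in the newest picture that a camera, given by its name, has taken for a name from the list of things; names that differ only in an ending like _2 or _b are one class to them, and where a whole thing is asked for, a point or a joint stands for the part that bears it (a point fixed in the world has none). Each returns a list of dicts, best first, with "confidence" (0 to 1); they miss things now and then, are a little off and sometimes report something else, mostly with a low value. They report only what shows in the picture. A call takes as long as a camera call.
- ctrl.regions_of(camera, target): "region" (420x560 bool, what is visible of it) and "at" ([column, row] in pixels, amid what is visible of it).
- ctrl.mark_of(camera, target): "at" ([column, row] in pixels: a listed point, or the origin of a listed thing).
The state is a dict: "time": time; "joint_positions": joint angles; "qd": joint speeds; "joint_torque": joint torques, N m; "position": TCP position; "tool_rot": TCP orientation; "ft_force": force on the tool from outside, world axes, zero at the start; "torque": the same for the moment, N m; "grip_width": opening from 0.0 (shut) to 1.0 (fully open).
Only numpy, scipy, OpenCV 4.12 (cv2) and the standard library are available. Lean on these libraries where they do the work, as an engineer would, in place of code of your own. Each camera call takes 0.05 s, during which the arm holds its last target.

## Working session

There is one attempt and no reset: what is moved stays moved. The work goes in short steps, Python scripts to look and compute and a shell command to move; the robot and the scene stay as the last step left them, time stands still between calls to the robot, and variables do not carry over. Pictures are saved under pics/ and viewed, and the job is handed in when it is done.

```bash
ls; mkdir -p pics; cat > h.py <<'E'
import numpy as np, cv2
from bench import ctrl
from scipy.spatial.transform import Rotation as R
def ray(cam,px):
    p=ctrl.camera_params(cam);K=np.array(p["K"]);T=np.array(p["world_to_cam"])
    d=np.linalg.inv(K)@np.array([px[0],px[1],1.]);Rm=T[:3,:3]
    return -Rm.T@T[:3,3], Rm.T@d
def at_z(cam,px,z):
    o,d=ray(cam,px); return o+d*(z-o[2])/d[2]
def proj(cam,P):
    p=ctrl.camera_params(cam);K=np.array(p["K"]);T=np.array(p["world_to_cam"])
    c=T[:3,:3]@np.array(P)+T[:3,3]; u=K@c; return u[:2]/u[2]
def save(cam,name):
    im=ctrl.get_image(cam); cv2.imwrite(f"pics/{name}.png",im[:,:,::-1]); return im
E
python3 - <<'E'
from h import *
np.set_printoptions(precision=4,suppress=True)
s=ctrl.get_state(); print(s)
print(R.from_rotvec(s["tool_rot"]).as_matrix())
zs={"stylus":.013,"stand_hole0":.095,"seam_start":.058,"seam_end":.058}
for c in("top","scene"):
    save(c,c+"0")
    print(c,"cam",ray(c,(280,210)))
    for n in zs:
        for r in ctrl.mark_of(c,n)[:3]: print(c,n,np.round(r["at"],1),round(r["confidence"],2),at_z(c,r["at"],zs[n]))
E
```

```text
pics
{'time': 0.0, 'joint_positions': array([-1.0989,  0.3218, -0.0701,  1.4517,  0.0226,  1.3708, -0.0569]), 'qd': array([-0.0001,  0.0007,  0.0007, -0.0011,  0.0015, -0.0003, -0.0001]), 'joint_torque': array([  0.0001, -49.1296,  -0.4035, -31.2525,  -0.0637,   0.0439,
         0.0002]), 'position': array([0.2872, 0.5829, 0.4037]), 'tool_rot': array([ 0.3575,  1.5411, -0.3605]), 'ft_force': array([ 0.0775, -0.5383, -0.8188]), 'torque': array([0.0041, 0.0209, 0.0318]), 'grip_width': 1.0003557101374825}
[[-0.0007  0.442   0.897 ]
 [-0.0017  0.897  -0.442 ]
 [-1.     -0.0019  0.0001]]
top cam (array([0.3491, 0.0398, 1.0753]), array([ 0.2077, -0.0277, -0.9779]))
top stylus [392.1 243.5] 0.86 [ 0.4653 -0.2698  0.013 ]
top stand_hole0 [401.9 241.3] 0.66 [ 0.4598 -0.2697  0.095 ]
top seam_start [262.1 212.4] 0.69 [0.5625 0.056  0.058 ]
top seam_end [319.1 206.2] 0.87 [ 0.5674 -0.0873  0.058 ]
scene cam (array([1.2025, 0.0715, 0.6996]), array([-0.7073, -0.0573, -0.7049]))
scene stand_hole0 [167.2 162.6] 0.57 [ 0.4603 -0.27    0.095 ]
scene seam_start [289.5 212.8] 0.97 [0.5654 0.0419 0.058 ]
scene seam_end [232.2 206.3] 0.79 [ 0.5583 -0.0925  0.058 ]
```

```bash
python3 - <<'E'
import cv2
for c in("top0","scene0"):
    im=cv2.imread(f"pics/{c}.png"); cv2.imwrite(f"pics/{c}_b.png",cv2.resize(im,(800,600),interpolation=cv2.INTER_CUBIC))
im=cv2.imread("pics/top0.png")[150:290,220:440]; cv2.imwrite("pics/top0_c.png",cv2.resize(im,None,fx=3.6,fy=3.6,interpolation=cv2.INTER_CUBIC))
im=cv2.imread("pics/scene0.png")[80:260,130:370]; cv2.imwrite("pics/scene0_c.png",cv2.resize(im,None,fx=3.3,fy=3.3,interpolation=cv2.INTER_CUBIC))
E
```

```text
(no output)
```

View pics/top0_b.png

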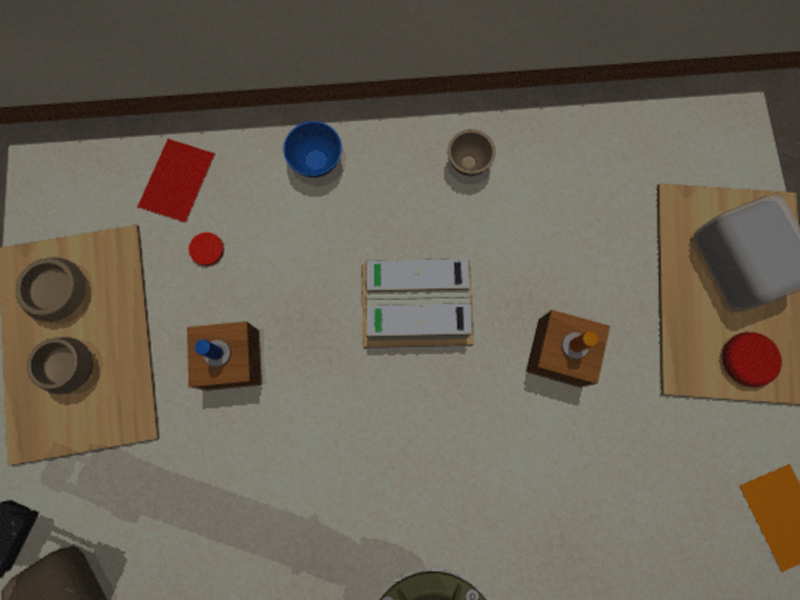

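View pics/top0_c.png

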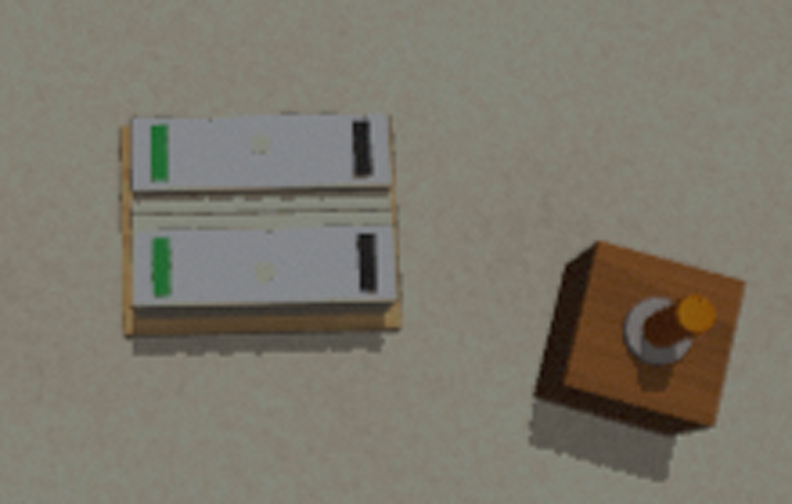

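View pics/scene0_c.png

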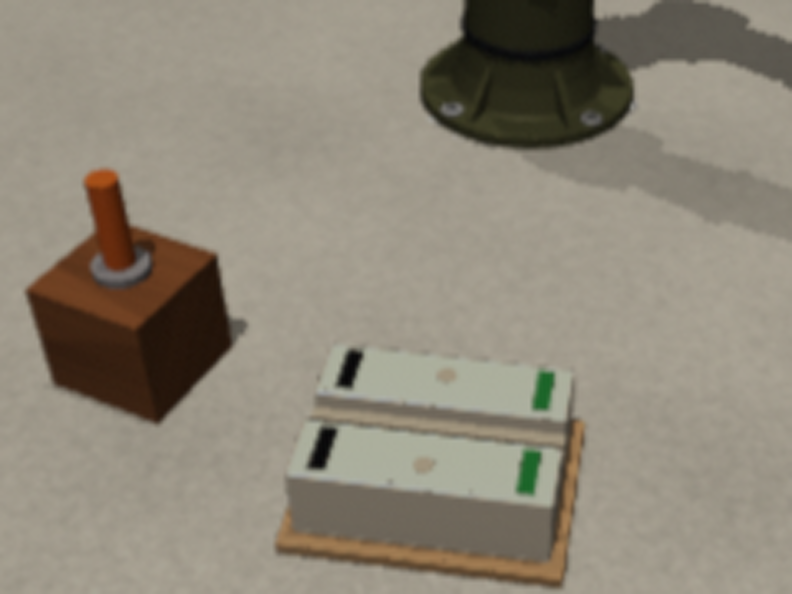

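The orange stylus is in the right-hand stand, at about (401,241) in the top view. The green marks are at the left end of the mould (about px 262–265) and the black marks at the right (about 320). Next I'll measure them from colour in both views.

```bash
python3 - <<'E'
from h import *
np.set_printoptions(precision=4,suppress=True)
for c in("top","scene"):
    im=cv2.imread(f"pics/{c}0.png"); hsv=cv2.cvtColor(im,cv2.COLOR_BGR2HSV)
    H,S,V=[hsv[...,i].astype(int) for i in range(3)]
    box=(slice(175,250),slice(250,335)) if c=="top" else (slice(180,255),slice(215,310))
    out={}
    for nm,m in(("green",(H>45)&(H<80)&(S>120)),("black",(V<45))):
        mm=np.zeros_like(m,dtype=np.uint8); mm[box]=m[box]
        n,l,st,ce=cv2.connectedComponentsWithStats(mm)
        k=[i for i in range(1,n) if st[i,4]>25]
        P=[at_z(c,ce[i],.072) for i in k]
        print(c,nm,[(st[i,4],ce[i].round(1)) for i in k],np.array(P)); 
        out[nm]=np.mean(P,0)
    d=out["black"]-out["green"]; print(c,out,np.linalg.norm(d),np.degrees(np.arctan2(d[1],d[0])))
    m=((H>5)&(H<22)&(S>200)).astype(np.uint8)
    box=(slice(215,265),slice(380,430)) if c=="top" else (slice(120,190),slice(140,190))
    mm=np.zeros_like(m); mm[box]=m[box]
    ys,xs=np.nonzero(mm); print("orange",len(xs),xs.min(),xs.max(),ys.min(),ys.max())
    for n in("stylus",):
        for r in ctrl.regions_of(c,n)[:2]:
            ys,xs=np.nonzero(r["region"]); print(r["confidence"],r["at"],xs.min(),xs.max(),ys.min(),ys.max())
    r=ctrl.regions_of(c,"stand_hole0")
    print(len(r))
    for z,nm in((.178,"handle top"),(.103,"collar")):
        print(nm, proj(c,[.46,-.27,z]))
E
python3 - <<'E'
import cv2
im=cv2.imread("pics/top0.png")[215:275,365:435]; cv2.imwrite("pics/z1.png",cv2.resize(im,None,fx=10,fy=10,interpolation=cv2.INTER_NEAREST))
im=cv2.imread("pics/scene0.png")[120:210,130:210]; cv2.imwrite("pics/z2.png",cv2.resize(im,None,fx=6,fy=6,interpolation=cv2.INTER_NEAREST))
E
```

```text
top green [(np.int32(59), array([263.5, 191.9])), (np.int32(60), array([264.4, 223.7]))] [[0.6112 0.0486 0.072 ]
 [0.5309 0.0521 0.072 ]]
top black [(np.int32(48), array([319.9, 190.4])), (np.int32(54), array([321.3, 222.5]))] [[ 0.6043 -0.0915  0.072 ]
 [ 0.5233 -0.087   0.072 ]]
top {'green': array([0.5711, 0.0504, 0.072 ]), 'black': array([ 0.5638, -0.0892,  0.072 ])} 0.13979158996333513 -92.9919865887285
orange 158 383 418 231 250
0.91 [404.2, 240.8] 394 418 232 250
1
handle top [413.3923 235.9951]
collar [403.0203 240.7255]
scene green [(np.int32(40), array([294.3, 198. ])), (np.int32(51), array([289.8, 222.5]))] [[0.5297 0.05   0.072 ]
 [0.6093 0.0455 0.072 ]]
scene black [(np.int32(36), array([235.5, 191.5])), (np.int32(46), array([227.3, 215.5]))] [[ 0.522  -0.0903  0.072 ]
 [ 0.6025 -0.0944  0.072 ]]
scene {'green': array([0.5695, 0.0478, 0.072 ]), 'black': array([ 0.5622, -0.0923,  0.072 ])} 0.14026495383909954 -92.95762426613433
orange 233 157 169 132 160
0.72 [162.0, 157.4] 156 174 133 167
1
handle top [160.6268 134.2032]
collar [166.6266 159.9509]
```

View pics/z1.png

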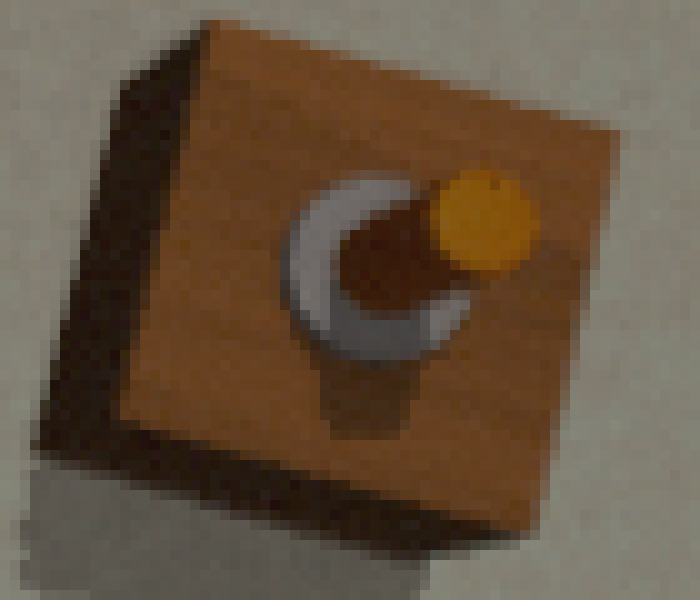

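View pics/z2.png

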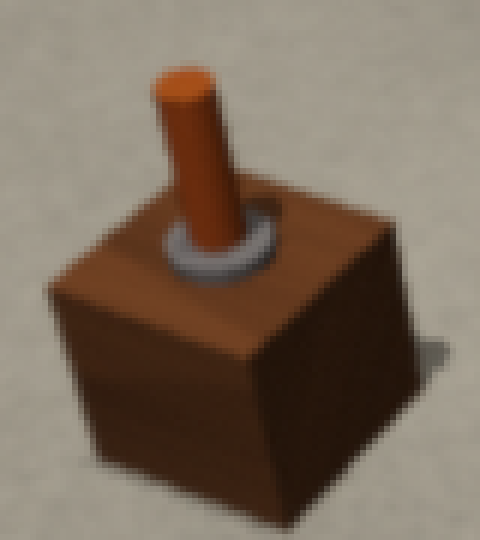

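```bash
python3 - <<'E'
from h import *
np.set_printoptions(precision=4,suppress=True)
print("top handle",at_z("top",(413.0,236.5),.178))
print("top collar",at_z("top",(402.6,240.7),.103))
print("scene handle",at_z("scene",(160.7,133.7),.178))
c=[at_z("top",(365+x/10-.5,215+y/10-.5),.095) for x,y in((208,20),(620,130),(537,533),(120,420))]
print(np.array(c),np.mean(c,0),[np.linalg.norm(c[i]-c[i-1]) for i in range(4)])
d=[at_z("scene",(130+x/6-.5,120+y/6-.5),.095) for x,y in((52,290),(250,358),(395,222))]
print(np.array(d),(d[0]+d[2])/2)
E
```

```text
top handle [ 0.459 -0.269  0.178]
top collar [ 0.4601 -0.269   0.103 ]
scene handle [ 0.458  -0.2705  0.178 ]
[[ 0.5222 -0.2384  0.095 ]
 [ 0.4882 -0.3327  0.095 ]
 [ 0.395  -0.299   0.095 ]
 [ 0.4286 -0.2053  0.095 ]] [ 0.4585 -0.2688  0.095 ] [np.float64(0.09923770006828127), np.float64(0.10030984053826796), np.float64(0.09905389697774311), np.float64(0.09960213103881499)]
[[ 0.488  -0.3333  0.095 ]
 [ 0.5206 -0.242   0.095 ]
 [ 0.4282 -0.2076  0.095 ]] [ 0.4581 -0.2704  0.095 ]
```

```bash
python3 -m crank '[-4,0,0,0.18,0,0,87, -4,0,0,0.18,0,0,87, -4,0,0,0.18,0,0,87, -4,0,0,0.18,0,0,87, -4,0,0,0.18,0,0,87]' 30; cat >> h.py <<'E'
def rel(target,yaw=None):
    # tool-frame shift (mm) from measured pose to target
    s=ctrl.get_state(); Rm=R.from_rotvec(s["tool_rot"]).as_matrix()
    np.set_printoptions(precision=4,suppress=True)
    print("t",round(s["time"],3),"pos",np.array(s["position"]),"yaw y",np.degrees(np.arctan2(Rm[1,1],Rm[0,1])).round(2),"x axis",Rm[:,0],"F",np.array(s["ft_force"]).round(1),"g",round(s["grip_width"]*87,1))
    # yaw rotation vector needed to be exactly down with y yaw -2.97
    a=np.radians(-2.97); y=np.array([np.cos(a),np.sin(a),0]); x=np.array([0,0,-1.]); G=np.stack([x,y,np.cross(x,y)],1)
    print("rot to goal (tool)",R.from_matrix(Rm.T@G).as_rotvec())
    d=np.array(target)-s["position"]; print("shift, current axes",(Rm.T@d*1000).round(1)," goal axes",(G.T@d*1000).round(1))
E
python3 -c "
from h import *
rel([.57,.15,.424])"
```

```text
time: 1.32
position: [0.2873, 0.5831, 0.4249]
tool_rot: [1.055, 1.3, -1.055]
ft_force: [-0.1, -0.1, 0.2]
grip_width: 0.998
t 1.325 pos [0.2873 0.5831 0.4249] yaw y 11.87 x axis [ 0.      0.0001 -1.    ] F [-0.1 -0.1  0.2] g 86.8
rot to goal (tool) [ 0.259  -0.0001 -0.    ]
shift, current axes [  0.9 187.6 482. ]  goal axes [  0.9 304.8 417.8]
```

```bash
python3 -m crank '[0,0,0,0.13,0,0,87, 0,0,0,0.129,0,0,87, 0,30,40,0,0,0,87, 0,30,40,0,0,0,87, 0,30,40,0,0,0,87]'; python3 -m crank '[0,30,40,0,0,0,87, 0,30,40,0,0,0,87, 0,30,40,0,0,0,87, 0,30,40,0,0,0,87, 0,30,40,0,0,0,87]'; python3 -c "
from h import *
rel([.459,-.2695,.424])"
```

```text
time: 1.95
position: [0.3724, 0.4577, 0.4249]
tool_rot: [1.243, 1.187, -1.242]
ft_force: [0.7, 0.5, -0.5]
grip_width: 0.998
time: 2.58
position: [0.513, 0.2509, 0.4251]
tool_rot: [1.244, 1.187, -1.242]
ft_force: [0.7, -0.1, -0.6]
grip_width: 1.003
t 2.575 pos [0.513  0.2509 0.4251] yaw y -2.62 x axis [ 0.0007  0.0006 -1.    ] F [ 0.7 -0.1 -0.6] g 87.2
rot to goal (tool) [ 0.006  -0.0007 -0.0007]
shift, current axes [  0.7 -30.1 522.4]  goal axes [  1.1 -27.  522.5]
```

```bash
python3 -m crank '[0,0,46,0.006,0,0,87, 0,0,46,0,0,0,87, 0,0,46,0,0,0,87, 0,0,46,0,0,0,87, 0,0,46,0,0,0,87]'; python3 -m crank '[0,-4,46,0,0,0,87, 0,-4,46,0,0,0,87, 0,-5,46,0,0,0,87, 0,-5,46,0,0,0,87, 0,-5,46,0,0,0,87]'; python3 -m crank '[0,-4,30,0,0,0,87, 0,0,10,0,0,0,87, 0,0,0,0,0,0,87, 0,0,0,0,0,0,87, 0,0,0,0,0,0,87]';python3 -c "
from h import *
rel([.459,-.2695,.307])
save('top','t1'); save('scene','s1')"
```

```text
time: 3.2
position: [0.5003, 0.0211, 0.4251]
tool_rot: [1.248, 1.184, -1.246]
ft_force: [0.5, 0.1, 0.0]
grip_width: 1.002
time: 3.82
position: [0.4652, -0.2073, 0.4251]
tool_rot: [1.248, 1.184, -1.246]
ft_force: [0.5, 0.6, -1.2]
grip_width: 0.997
time: 4.45
position: [0.4602, -0.2442, 0.4247]
tool_rot: [1.246, 1.186, -1.245]
ft_force: [0.0, 0.6, -0.5]
grip_width: 0.995
t 4.45 pos [ 0.4602 -0.2442  0.4247] yaw y -2.84 x axis [ 0.      0.0005 -1.    ] F [ 0.   0.6 -0.5] g 86.6
rot to goal (tool) [ 0.0023 -0.0005 -0.    ]
shift, current axes [117.7   0.   25.4]  goal axes [117.7   0.1  25.3]
```

View pics/s1.png

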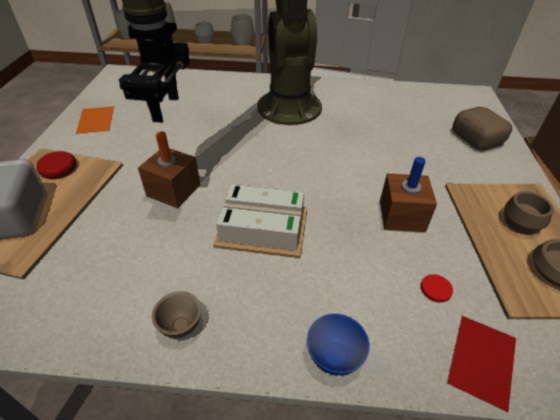

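The gripper hovers above the orange handle, which is at about (163,135), 25 mm short of it. I'll move over it, then straight down.

```bash
python3 -m crank '[0,0,15,0.002,0,0,87, 0,0,10,0,0,0,87, 0,0,0,0,0,0,87, 15,0,0,0,0,0,87, 15,0,0,0,0,0,87]'; python3 -c "
from h import *
rel([.459,-.2695,.307])"
```

```text
time: 5.18
position: [0.4583, -0.2699, 0.3933]
tool_rot: [1.249, 1.185, -1.248]
ft_force: [0.1, -0.7, -0.1]
grip_width: 0.998
t 5.175 pos [ 0.4583 -0.2699  0.3933] yaw y -3.05 x axis [-0.0005  0.0007 -1.    ] F [ 0.1 -0.7 -0.1] g 86.8
rot to goal (tool) [-0.0013 -0.0007  0.0006]
shift, current axes [86.3  0.7 -0.4]  goal axes [86.3  0.6 -0.4]
```

```bash
python3 -m crank '[20,0,0,0,0,0,87, 20,0,0,0,0,0,87, 20,0,0,0,0,0,87, 16,0,0,0,0,0,87, 9,1,0,0,0,0,87]'; python3 -m crank '[0,0,0,0,0,0,87, 0,0,0,0,0,0,60, 0,0,0,0,0,0,40, 0,0,0,0,0,0,30, 0,0,0,0,0,0,27]';  python3 -c "
from h import *
rel([.459,-.2695,.307])
im=save('top','t2')
im=save('scene','s2')
cv2.imwrite('pics/s2c.png',cv2.resize(im[60:220,90:290,::-1],None,fx=3.7,fy=3.7,interpolation=2))"
```

```text
time: 5.8
position: [0.4591, -0.2702, 0.3083]
tool_rot: [1.248, 1.185, -1.25]
ft_force: [0.7, -0.1, -0.3]
grip_width: 1.0
time: 6.42
position: [0.4594, -0.2706, 0.31]
tool_rot: [1.249, 1.183, -1.248]
ft_force: [0.1, -0.3, 0.1]
grip_width: 0.626
t 6.425 pos [ 0.4594 -0.2706  0.31  ] yaw y -3.09 x axis [ 0.0005  0.0001 -1.    ] F [ 0.1 -0.3  0.1] g 54.5
rot to goal (tool) [-0.0021 -0.0001 -0.0005]
shift, current axes [ 3.  -0.5 -1.1]  goal axes [ 3.  -0.5 -1.1]
```

View pics/s2c.png

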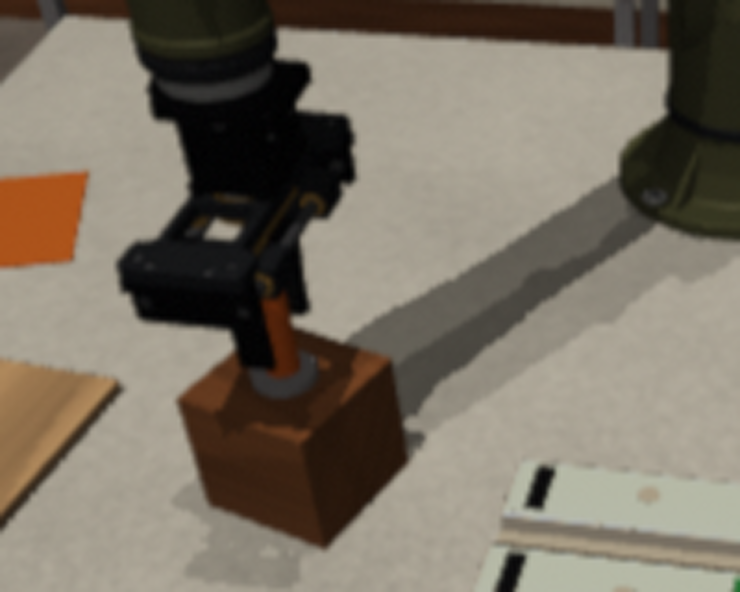

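The fingers straddle the orange handle just above the collar, as wanted. Closing the grip.

```bash
python3 -m crank '[2,0,1,0,0,0,40, 0,0,0,0,0,0,10, 0,0,0,0,0,0,10, 0,0,0,0,0,0,10, 0,0,0,0,0,0,10]' 40; python3 -m crank '[0,0,0,0,0,0,10, 0,0,0,0,0,0,10, 0,0,0,0,0,0,10, 0,0,0,0,0,0,10, 0,0,0,0,0,0,10]';  python3 -c "
from h import *
rel([.459,-.2695,.307])
for i in range(4): print(ctrl.get_state()['position']); ctrl.get_image('top')"
```

```text
time: 7.15
position: [0.4593, -0.2715, 0.3077]
tool_rot: [1.249, 1.183, -1.249]
ft_force: [-0.7, -0.5, -1.3]
grip_width: 0.263
time: 7.78
position: [0.4593, -0.2716, 0.3077]
tool_rot: [1.249, 1.183, -1.249]
ft_force: [-0.2, 0.3, -0.4]
grip_width: 0.268
t 7.775 pos [ 0.4593 -0.2716  0.3077] yaw y -3.09 x axis [ 0.      0.0001 -1.    ] F [-0.2  0.3 -0.4] g 23.3
rot to goal (tool) [-0.0021 -0.0001 -0.    ]
shift, current axes [ 0.7 -0.4 -2. ]  goal axes [ 0.7 -0.4 -2. ]
[ 0.4593 -0.2716  0.3077]
[ 0.4593 -0.2716  0.3077]
[ 0.4593 -0.2716  0.3077]
[ 0.4593 -0.2716  0.3077]
```

```bash
python3 -m crank '[-10,0,0,0,0,0,10, -20,0,0,0,0,0,10, -25,0,0,0,0,0,10, -25,0,0,0,0,0,10, -25,0,0,0,0,0,10]'; python3 -m crank '[-15,0,0,0,0,0,10, 0,0,0,0,0,0,10, 0,0,0,0,0,0,10, 0,0,0,0,0,0,10, 0,0,0,0,0,0,10]';  python3 -c "
from h import *
rel([.5703,.0491,.4277])
im=save('top','t3')
cv2.imwrite('pics/t3c.png',cv2.resize(im[150:290,320:480,::-1],None,fx=4,fy=4,interpolation=2))
im=save('scene','s3')
cv2.imwrite('pics/s3c.png',cv2.resize(im[60:220,90:290,::-1],None,fx=3.7,fy=3.7,interpolation=2))
P=ctrl.get_state()['position']; P=np.array(P)-[0,0,.2947]; print(proj('scene',P),proj('scene',P+[0,0,.082]))
print([ (r['at'],r['confidence']) for r in ctrl.mark_of('scene','stylus')])
"
```

```text
time: 8.6
position: [0.4592, -0.2717, 0.4144]
tool_rot: [1.249, 1.182, -1.248]
ft_force: [0.2, 0.2, -0.3]
grip_width: 0.271
time: 9.22
position: [0.4592, -0.2715, 0.4271]
tool_rot: [1.249, 1.184, -1.25]
ft_force: [0.0, -0.4, -1.8]
grip_width: 0.267
t 9.225 pos [ 0.4592 -0.2715  0.4271] yaw y -3.1 x axis [-0.0011  0.0002 -1.    ] F [ 0.  -0.4 -1.8] g 23.2
rot to goal (tool) [-0.0022 -0.0001  0.0012]
shift, current axes [  -0.7   93.6 -326.1]  goal axes [  -0.6   94.3 -325.9]
[163.8005 149.8725] [156.8786 120.2978]
[([165.4, 150.3], 0.77), ([232.1, 207.6], 0.32)]
```

View pics/s3c.png

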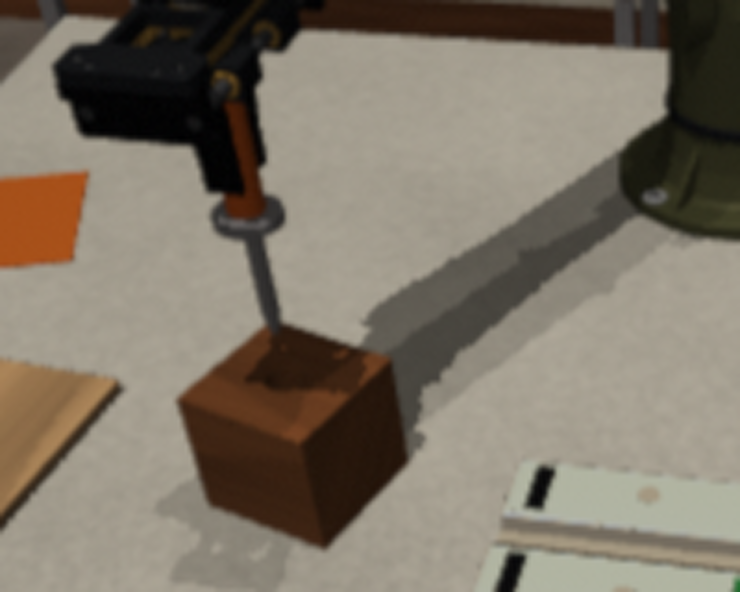

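View pics/t3c.png

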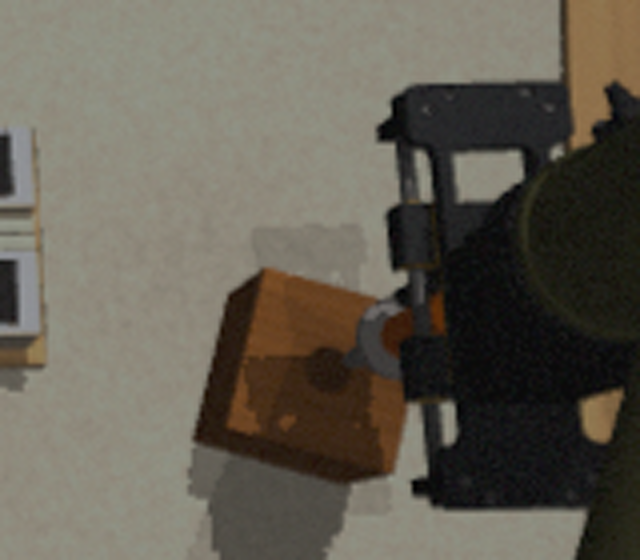

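The stylus hangs straight in the grip, tip at px (164,149.5). That is within about 1–2 mm of the prediction. The empty hole shows at about (401,241.5) in the top view. Carrying it to the green mark.

```bash
python3 -m crank '[0,5,-20,0,0,0,10, 0,12,-40,0,0,0,10, 0,12,-40,0,0,0,10, 0,12,-40,0,0,0,10, 0,12,-40,0,0,0,10]'; python3 -m crank '[0,12,-40,0,0,0,10, 0,12,-40,0,0,0,10, 0,10,-35,0,0,0,10, 0,6,-20,0,0,0,10, 0,2,-10,0,0,0,10]'; python3 -m crank '[0,0,0,0,0,0,10, 0,0,0,0,0,0,10, 0,0,0,0,0,0,10, 0,0,0,0,0,0,10, 0,0,0,0,0,0,10]';  python3 -c "
from h import *
rel([.5703,.0496,.3557])
im=save('top','t4')
cv2.imwrite('pics/t4c.png',cv2.resize(im[150:290,220:380,::-1],None,fx=4,fy=4,interpolation=2))
im=save('scene','s4')
cv2.imwrite('pics/s4c.png',cv2.resize(im[100:260,190:360,::-1],None,fx=3.7,fy=3.7,interpolation=2))
P=ctrl.get_state()['position']; P=np.array(P)-[0,0,.2947]; print(proj('scene',P),proj('scene',P+[0,0,.082]))
print([ (r['at'],r['confidence']) for r in ctrl.mark_of('scene','stylus')])
print([ (r['at'],r['confidence'],at_z('scene',r['at'],.058)) for r in ctrl.mark_of('scene','seam_start')])
"
```

```text
time: 10.0
position: [0.5222, -0.0934, 0.4278]
tool_rot: [1.249, 1.183, -1.248]
ft_force: [0.7, 0.3, -1.7]
grip_width: 0.268
time: 10.62
position: [0.5719, 0.0485, 0.4275]
tool_rot: [1.248, 1.183, -1.249]
ft_force: [0.2, -0.6, -1.6]
grip_width: 0.26
time: 11.25
position: [0.5716, 0.0475, 0.4279]
tool_rot: [1.249, 1.183, -1.249]
ft_force: [-0.5, -0.7, -1.6]
grip_width: 0.269
t 11.25 pos [0.5716 0.0475 0.4279] yaw y -3.11 x axis [ 0.0002  0.0002 -1.    ] F [-0.5 -0.7 -1.6] g 23.4
rot to goal (tool) [-0.0025 -0.0002 -0.0001]
shift, current axes [72.2 -1.4 -2. ]  goal axes [72.2 -1.4 -2. ]
[293.011  190.4995] [294.4753 160.1684]
[([294.8, 193.2], 0.95)]
[([288.4, 212.8], 0.92, array([0.5657, 0.0394, 0.058 ]))]
```

View pics/s4c.png

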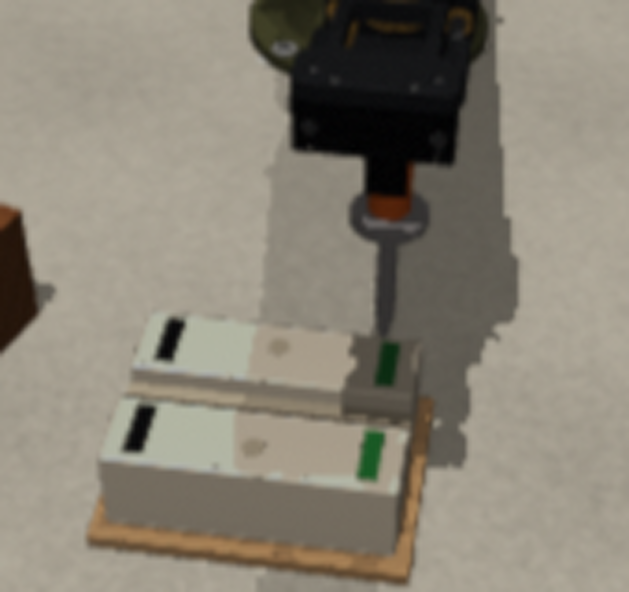

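View pics/t4c.png

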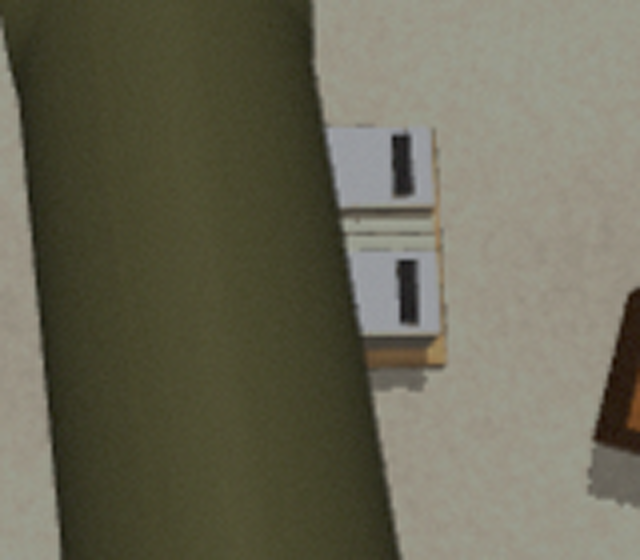

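The tip at px (293,190) sits over the channel, level with the green marks. Lowering it.

```bash
python3 -m crank '[10,-1,-2,0,0,0,10, 15,0,0,0,0,0,10, 12,0,0,0,0,0,10, 8,0,0,0,0,0,10, 5,0,0,0,0,0,10]'; python3 -m crank '[0,0,0,0,0,0,10, 0,0,0,0,0,0,10, 4,0,0,0,0,0,10, 4,0,0,0,0,0,10, 0,0,0,0,0,0,10]';  python3 -c "
from h import *
rel([.5703,.0496,.3557])
im=save('scene','s5')
cv2.imwrite('pics/s5c.png',cv2.resize(im[100:260,190:360,::-1],None,fx=3.7,fy=3.7,interpolation=2))
P=ctrl.get_state()['position']; P=np.array(P)-[0,0,.2947]; print(proj('scene',P),proj('scene',P+[0,0,.082]))
"
```

```text
time: 12.08
position: [0.5707, 0.0498, 0.377]
tool_rot: [1.248, 1.183, -1.25]
ft_force: [0.2, -0.2, -1.7]
grip_width: 0.27
time: 12.7
position: [0.5706, 0.0499, 0.3693]
tool_rot: [1.248, 1.184, -1.249]
ft_force: [0.2, 1.2, -0.8]
grip_width: 0.269
t 12.7 pos [0.5706 0.0499 0.3693] yaw y -3.09 x axis [-0.0008 -0.0001 -1.    ] F [ 0.2  1.2 -0.8] g 23.4
rot to goal (tool) [-0.0021  0.0002  0.0008]
shift, current axes [13.6 -0.3  0.3]  goal axes [13.6 -0.3  0.3]
[293.0721 209.4846] [294.4687 181.9327]
```

View pics/s5c.png

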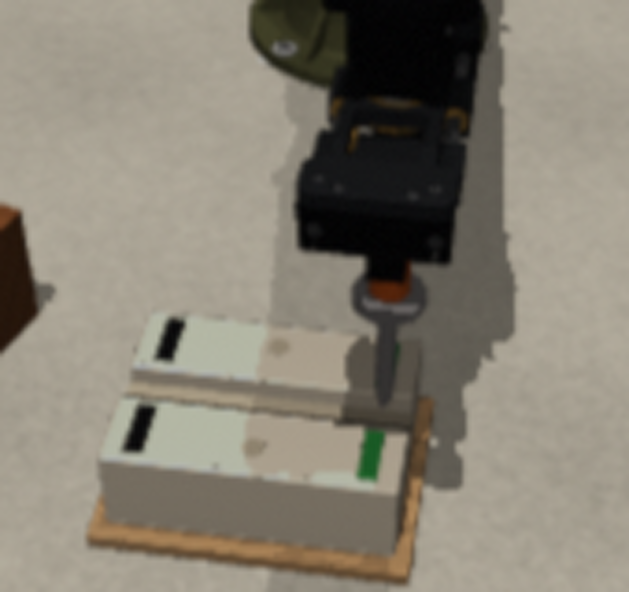

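The tip is at about px (293,208), between the green marks and just above channel height. Lowering the last 14 mm.

```bash
python3 -m crank '[4,0,0,0,0,0,10, 4,0,0,0,0,0,10, 3,0,0,0,0,0,10, 2,0,0,0,0,0,10, 0,0,0,0,0,0,10]';  python3 -m crank '[1,0,0,0,0,0,10, 0,0,0,0,0,0,10, 0,0,0,0,0,0,10, 0,0,0,0,0,0,10, 0,0,0,0,0,0,10]'; python3 -c "
from h import *
rel([.5630,-.0945,.3557])
im=save('scene','s6')
cv2.imwrite('pics/s6c.png',cv2.resize(im[150:260,210:320,::-1],None,fx=5.4,fy=5.4,interpolation=2))
P=ctrl.get_state()['position']; P=np.array(P)-[0,0,.2947]; print(proj('scene',P),proj('scene',P+[0,0,.082]))
"
```

```text
time: 13.38
position: [0.5708, 0.0499, 0.3566]
tool_rot: [1.249, 1.183, -1.249]
ft_force: [0.1, -0.8, -0.9]
grip_width: 0.27
time: 14.0
position: [0.5708, 0.0499, 0.3558]
tool_rot: [1.249, 1.183, -1.249]
ft_force: [-0.6, -0.5, -1.0]
grip_width: 0.268
t 14.0 pos [0.5708 0.0499 0.3558] yaw y -3.09 x axis [ 0.0001  0.0001 -1.    ] F [-0.6 -0.5 -1. ] g 23.3
rot to goal (tool) [-0.0021 -0.0001 -0.0001]
shift, current axes [  0.1  -0.  144.6]  goal axes [  0.1  -0.3 144.6]
[292.825 213.778] [294.1895 186.8227]
```

View pics/s6c.png

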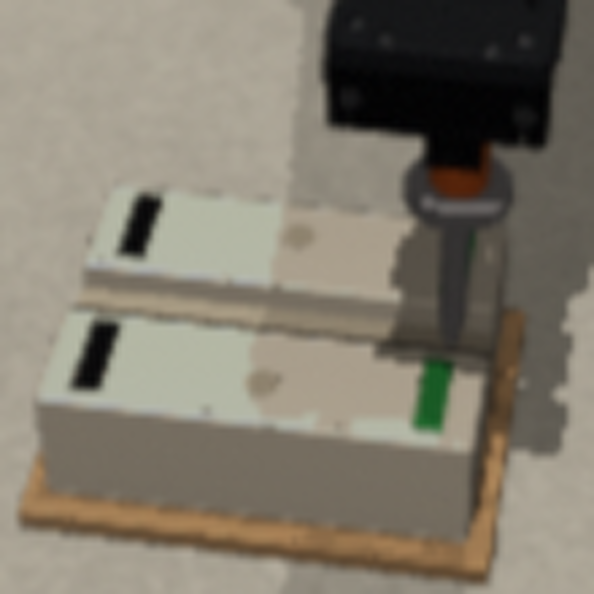

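The tip is in the channel at about px (293,214), between the green marks, with no contact force. Starting the slow guide at 3.75 mm per row, which is 3 cm/s.

```bash
python3 -m crank '[1,0,3.75,0,0,0,10, 0,0,3.75,0,0,0,10, 0,0,3.75,0,0,0,10, 0,0,3.75,0,0,0,10, 0,0,3.75,0,0,0,10]';  python3 -m crank '[0,0,3.75,0,0,0,10, 0,0,3.75,0,0,0,10, 0,0,3.75,0,0,0,10, 0,0,3.75,0,0,0,10, 0,0,3.75,0,0,0,10]'; python3 -c "
from h import *
rel([.5630,-.0945,.3550])"
```

```text
time: 14.68
position: [0.5698, 0.0308, 0.3548]
tool_rot: [1.249, 1.183, -1.249]
ft_force: [-0.5, -0.1, -0.5]
grip_width: 0.266
time: 15.3
position: [0.5688, 0.0122, 0.3548]
tool_rot: [1.249, 1.183, -1.249]
ft_force: [-0.2, 0.3, -1.3]
grip_width: 0.265
t 15.3 pos [0.5688 0.0122 0.3548] yaw y -3.09 x axis [ 0.0001  0.0001 -1.    ] F [-0.2  0.3 -1.3] g 23.1
rot to goal (tool) [-0.0021 -0.0001 -0.0001]
shift, current axes [ -0.2  -0.  106.8]  goal axes [ -0.2  -0.2 106.8]
```

```bash
python3 -m crank '[0,0,3.75,0,0,0,10, 0,0,3.75,0,0,0,10, 0,0,3.75,0,0,0,10, 0,0,3.75,0,0,0,10, 0,0,3.75,0,0,0,10]';  python3 -m crank '[0,0,3.75,0,0,0,10, 0,0,3.75,0,0,0,10, 0,0,3.75,0,0,0,10, 0,0,3.75,0,0,0,10, 0,0,3.75,0,0,0,10]'; python3 -m crank '[0,0,3.75,0,0,0,10, 0,0,3.75,0,0,0,10, 0,0,3.75,0,0,0,10, 0,0,3.75,0,0,0,10, 0,0,3.75,0,0,0,10]'; python3 -c "
from h import *
rel([.5630,-.0945,.3550])"
```

```text
time: 15.92
position: [0.5678, -0.0065, 0.3548]
tool_rot: [1.249, 1.183, -1.249]
ft_force: [0.1, 0.2, -0.2]
grip_width: 0.267
time: 16.55
position: [0.5667, -0.0253, 0.3548]
tool_rot: [1.249, 1.183, -1.249]
ft_force: [-0.3, 0.5, -0.9]
grip_width: 0.268
time: 17.18
position: [0.5657, -0.044, 0.3548]
tool_rot: [1.249, 1.183, -1.249]
ft_force: [-0.1, -0.3, -0.6]
grip_width: 0.272
t 17.175 pos [ 0.5657 -0.044   0.3548] yaw y -3.09 x axis [ 0.0001  0.     -1.    ] F [-0.1 -0.3 -0.6] g 23.7
rot to goal (tool) [-0.0022 -0.     -0.0001]
shift, current axes [-0.2 -0.  50.6]  goal axes [-0.2 -0.1 50.6]
```

```bash
python3 -m crank '[0,0,3.75,0,0,0,10, 0,0,3.75,0,0,0,10, 0,0,3.75,0,0,0,10, 0,0,3.75,0,0,0,10, 0,0,3.75,0,0,0,10]';  python3 -m crank '[0,0,3.75,0,0,0,10, 0,0,3.75,0,0,0,10, 0,0,3.75,0,0,0,10, 0,0,3.75,0,0,0,10, 0,0,3.75,0,0,0,10]'; python3 -m crank '[0,0,3.75,0,0,0,10, 0,0,3.75,0,0,0,10, 0,0,3.75,0,0,0,10, 0,0,2,0,0,0,10, 0,0,0,0,0,0,10]'; python3 -c "
from h import *
rel([.5630,-.0945,.3550])
im=save('scene','s7')
cv2.imwrite('pics/s7c.png',cv2.resize(im[150:260,210:320,::-1],None,fx=5.4,fy=5.4,interpolation=2))
P=ctrl.get_state()['position']; P=np.array(P)-[0,0,.2947]; print(proj('scene',P),proj('scene',P+[0,0,.082]))"
```

```text
time: 17.8
position: [0.5647, -0.0627, 0.3548]
tool_rot: [1.249, 1.183, -1.249]
ft_force: [-0.6, -0.6, -0.4]
grip_width: 0.262
time: 18.42
position: [0.5637, -0.0814, 0.3548]
tool_rot: [1.249, 1.183, -1.249]
ft_force: [-0.4, 1.3, -1.4]
grip_width: 0.271
time: 19.05
position: [0.563, -0.0946, 0.3548]
tool_rot: [1.249, 1.183, -1.249]
ft_force: [0.2, 0.5, -1.4]
grip_width: 0.273
t 19.05 pos [ 0.563  -0.0946  0.3548] yaw y -3.11 x axis [ 0.0001  0.     -1.    ] F [ 0.2  0.5 -1.4] g 23.8
rot to goal (tool) [-0.0025 -0.     -0.    ]
shift, current axes [-0.2  0.  -0.1]  goal axes [-0.2  0.  -0.1]
[230.9555 207.0018] [228.2032 180.0335]
```

View pics/s7c.png

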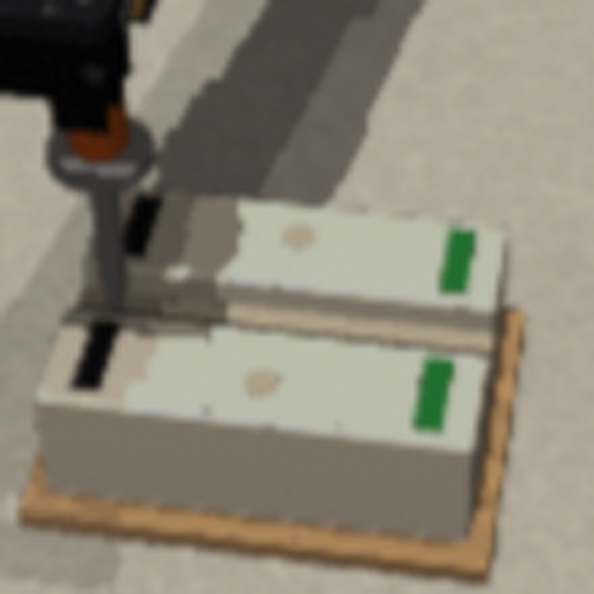

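The tip is at about px (231,208), between the black marks. I'll go 2 mm further to be sure it reaches them, then lift straight out.

```bash
python3 -m crank '[0,0,2,0,0,0,10, 0,0,0,0,0,0,10, 0,0,0,0,0,0,10, -4,0,0,0,0,0,10, -8,0,0,0,0,0,10]';  python3 -m crank '[-15,0,0,0,0,0,10, -20,0,0,0,0,0,10, -20,0,0,0,0,0,10, -6,0,0,0,0,0,10, 0,0,0,0,0,0,10]'; python3 -c "
from h import *
rel([.4590,-.2710,.428])"
```

```text
time: 19.73
position: [0.5628, -0.0964, 0.367]
tool_rot: [1.249, 1.184, -1.249]
ft_force: [-0.1, -0.1, -0.2]
grip_width: 0.266
time: 20.35
position: [0.5629, -0.0965, 0.4283]
tool_rot: [1.249, 1.183, -1.248]
ft_force: [-1.1, -0.8, -1.2]
grip_width: 0.265
t 20.35 pos [ 0.5629 -0.0965  0.4283] yaw y -3.09 x axis [ 0.0011  0.0002 -1.    ] F [-1.1 -0.8 -1.2] g 23.1
rot to goal (tool) [-0.0021 -0.0002 -0.0011]
shift, current axes [  0.2 -94.4 179.9]  goal axes [  0.3 -94.8 179.7]
```

```bash
python3 -m crank '[0,-10,20,0,0,0,10, 0,-20,38,0,0,0,10, 0,-20,38,0,0,0,10, 0,-20,38,0,0,0,10, 0,-14,26,0,0,0,10]';  python3 -m crank '[0,-8,15,0,0,0,10, 0,-2,5,0,0,0,10, 0,0,0,0,0,0,10, 0,0,0,0,0,0,10, 0,0,0,0,0,0,10]'; python3 -c "
from h import *
rel([.4590,-.2710,.3085])
im=save('scene','s8')
cv2.imwrite('pics/s8c.png',cv2.resize(im[90:210,120:220,::-1],None,fx=5,fy=5,interpolation=2))
im=save('top','t8')
cv2.imwrite('pics/t8c.png',cv2.resize(im[190:290,350:450,::-1],None,fx=6,fy=6,interpolation=2))
P=ctrl.get_state()['position']; P=np.array(P)-[0,0,.2947]; print(proj('scene',P))
print([ (r['at'],r['confidence'],at_z('top',r['at'],.095)) for r in ctrl.mark_of('top','stand_hole0')])
print([ (r['at'],r['confidence'],at_z('scene',r['at'],.095)) for r in ctrl.mark_of('scene','stand_hole0')])
"
```

```text
time: 20.98
position: [0.4674, -0.2551, 0.4271]
tool_rot: [1.251, 1.182, -1.253]
ft_force: [-0.4, -0.2, -0.9]
grip_width: 0.268
time: 21.6
position: [0.46, -0.2702, 0.4276]
tool_rot: [1.248, 1.184, -1.248]
ft_force: [0.5, -0.4, -0.8]
grip_width: 0.263
t 21.6 pos [ 0.46   -0.2702  0.4276] yaw y -2.99 x axis [-0.0002  0.0001 -1.    ] F [ 0.5 -0.4 -0.8] g 22.9
rot to goal (tool) [-0.0003 -0.0001  0.0002]
shift, current axes [119.1  -0.9   0.9]  goal axes [119.1  -0.9   0.9]
[164.1359 149.9136]
[([403.6, 242.5], 0.97, array([ 0.4566, -0.2733,  0.095 ]))]
[([166.9, 161.0], 0.67, array([ 0.4541, -0.2726,  0.095 ])), ([161.6, 150.9], 0.29, array([ 0.4148, -0.2985,  0.095 ]))]
```

View pics/s8c.png

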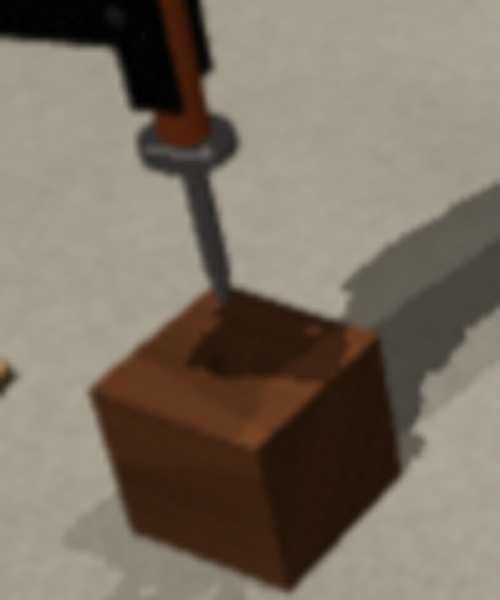

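View pics/t8c.png

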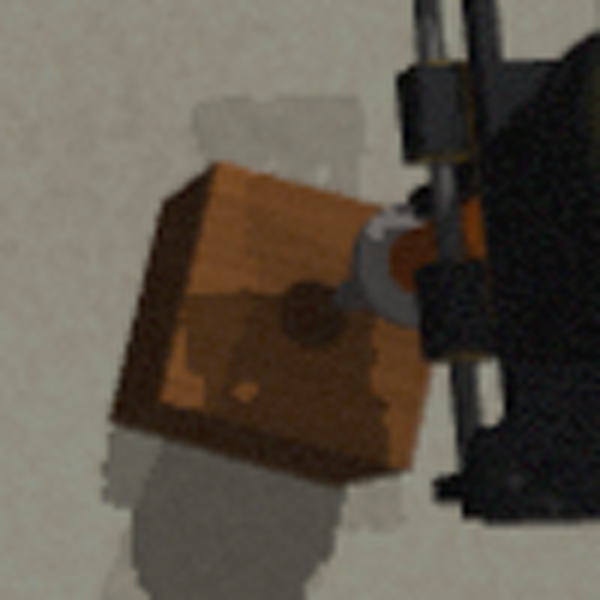

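The stylus is still straight and its tip is over the hole, which is at about px (402,241.5) in the top view. I'll correct 1 mm and lower it.

```bash
python3 -m crank '[12,-1,1,0,0,0,10, 15,0,0,0,0,0,10, 0,0,0,0,0,0,10, 8,0,0,0,0,0,10, 12,0,0,0,0,0,10]';  python3 -m crank '[16,0,0,0,0,0,10, 16,0,0,0,0,0,10, 16,0,0,0,0,0,10, 12,0,0,0,0,0,10, 5,0,0,0,0,0,10]'; python3 -c "
from h import *
rel([.4590,-.2710,.3080])"
```

```text
time: 22.42
position: [0.4584, -0.2721, 0.3805]
tool_rot: [1.249, 1.182, -1.248]
ft_force: [0.3, 0.6, -0.9]
grip_width: 0.27
time: 23.05
position: [0.4581, -0.2719, 0.3148]
tool_rot: [1.249, 1.184, -1.25]
ft_force: [-0.2, 0.2, -1.1]
grip_width: 0.267
t 23.05 pos [ 0.4581 -0.2719  0.3148] yaw y -3.1 x axis [-0.0012  0.0002 -1.    ] F [-0.2  0.2 -1.1] g 23.2
rot to goal (tool) [-0.0023 -0.0002  0.0012]
shift, current axes [ 6.8  0.8 -1. ]  goal axes [ 6.8  0.8 -1. ]
```

```bash
python3 -m crank '[2,0.5,-0.5,0,0,0,10, 2,0,0,0,0,0,10, 2,0,0,0,0,0,10, 0,0,0,0,0,0,10, 0,0,0,0,0,0,10]'; python3 -c "
from h import *
rel([.4590,-.2710,.3077])
im=save('scene','s9')
cv2.imwrite('pics/s9c.png',cv2.resize(im[90:210,120:220,::-1],None,fx=5,fy=5,interpolation=2))"
```

```text
time: 23.68
position: [0.4588, -0.2716, 0.3099]
tool_rot: [1.249, 1.183, -1.249]
ft_force: [0.6, -0.2, -0.5]
grip_width: 0.266
t 23.675 pos [ 0.4588 -0.2716  0.3099] yaw y -3.09 x axis [ 0.0004  0.     -1.    ] F [ 0.6 -0.2 -0.5] g 23.1
rot to goal (tool) [-0.0022 -0.     -0.0004]
shift, current axes [ 2.2  0.1 -0.6]  goal axes [ 2.2  0.1 -0.6]
```

View pics/s9c.png

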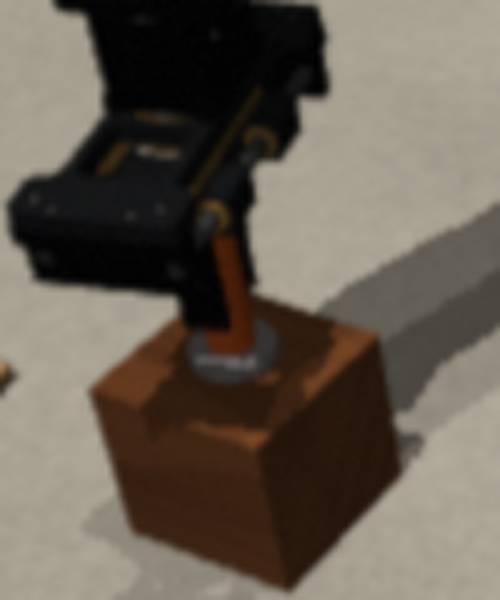

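The shaft is in the hole and the collar is about 2 mm above the block. I'll lower it to contact, then open gently.

```bash
python3 -m crank '[1,0,0,0,0,0,10, 1,0,0,0,0,0,10, 0.5,0,0,0,0,0,10, 0,0,0,0,0,0,10, 0,0,0,0,0,0,10]'; python3 -c "
from h import *
rel([.4590,-.2710,.3077])"
```

```text
time: 24.35
position: [0.4588, -0.2716, 0.3076]
tool_rot: [1.249, 1.183, -1.249]
ft_force: [-1.1, 0.7, 5.3]
grip_width: 0.267
t 24.35 pos [ 0.4588 -0.2716  0.3076] yaw y -3.09 x axis [ 0.0002  0.0002 -1.    ] F [-1.1  0.7  5.3] g 23.2
rot to goal (tool) [-0.0021 -0.0002 -0.0002]
shift, current axes [-0.1  0.1 -0.6]  goal axes [-0.1  0.1 -0.6]
```

The force rose to +5 N as the TCP came back to its grasp height, so the collar is seated. Releasing.

```bash
python3 -m crank '[0,0,0,0,0,0,30, 0,0,0,0,0,0,35, 0,0,0,0,0,0,50, 0,0,0,0,0,0,70, 0,0,0,0,0,0,80]'; python3 -m crank '[0,0,0,0,0,0,80, 0,0,0,0,0,0,80, 0,0,0,0,0,0,80, 0,0,0,0,0,0,80, 0,0,0,0,0,0,80]';python3 -c "
from h import *
rel([.4590,-.2710,.43])"
```

```text
time: 24.98
position: [0.4588, -0.2715, 0.3072]
tool_rot: [1.249, 1.183, -1.249]
ft_force: [-0.3, 0.0, 0.8]
grip_width: 0.661
time: 25.6
position: [0.4588, -0.2716, 0.3073]
tool_rot: [1.249, 1.183, -1.249]
ft_force: [0.5, -0.7, 0.2]
grip_width: 0.916
t 25.6 pos [ 0.4588 -0.2716  0.3073] yaw y -3.09 x axis [ 0.0001  0.     -1.    ] F [ 0.5 -0.7  0.2] g 79.7
rot to goal (tool) [-0.0022 -0.0001 -0.0001]
shift, current axes [-122.7    0.2   -0.6]  goal axes [-122.7    0.2   -0.6]
```

```bash
python3 -m crank '[-10,0,0,0,0,0,80, -15,0,0,0,0,0,80, -25,0,0,0,0,0,80, -30,0,0,0,0,0,80, -30,0,0,0,0,0,80]'; python3 -m crank '[-15,0,0,0,0,0,80, 0,0,-30,0,0,0,80, 0,0,-40,0,0,0,80, 0,0,-40,0,0,0,80, 0,0,-40,0,0,0,80]'; python3 -m crank '[0,0,-20,0,0,0,80, 0,0,0,0,0,0,80, 0,0,0,0,0,0,80, 0,0,0,0,0,0,80, 0,0,0,0,0,0,80]';python3 -c "
from h import *
rel([.4590,-.2710,.43])
im=save('scene','s10')
a=cv2.resize(im[110:210,120:220,::-1],None,fx=4,fy=4,interpolation=2)
im=save('top','t10')
b=cv2.resize(im[190:290,350:450,::-1],None,fx=4,fy=4,interpolation=2)
cv2.imwrite('pics/f.png',np.hstack([a,b]))"
```

```text
time: 26.22
position: [0.4586, -0.2718, 0.4195]
tool_rot: [1.25, 1.182, -1.248]
ft_force: [0.1, 0.1, 0.3]
grip_width: 0.917
time: 26.85
position: [0.4666, -0.1206, 0.4324]
tool_rot: [1.249, 1.183, -1.249]
ft_force: [0.9, -0.6, -0.6]
grip_width: 0.923
time: 27.48
position: [0.4679, -0.1027, 0.4323]
tool_rot: [1.25, 1.182, -1.25]
ft_force: [-0.0, 0.9, 0.5]
grip_width: 0.921
t 27.475 pos [ 0.4679 -0.1027  0.4323] yaw y -3.19 x axis [-0.0001 -0.0001 -1.    ] F [-0.   0.9  0.5] g 80.2
rot to goal (tool) [-0.0038  0.0001  0.0001]
shift, current axes [  2.3   0.5 168.5]  goal axes [  2.3  -0.1 168.5]
```

View pics/f.png

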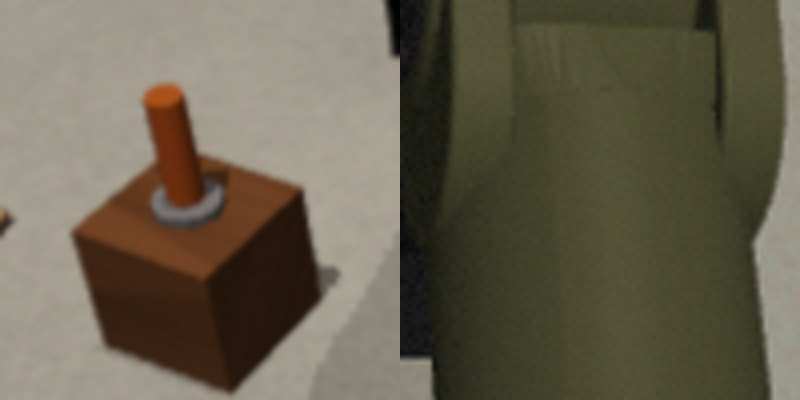

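View pics/s10.png

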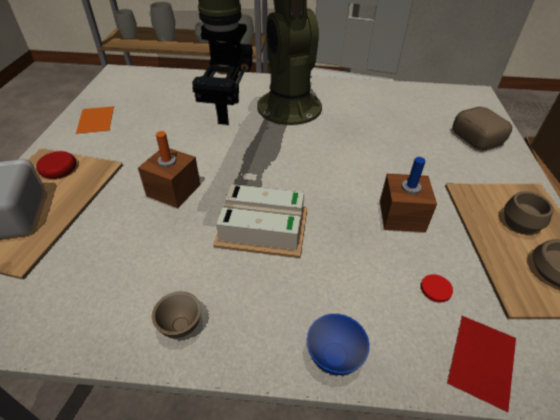

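The orange stylus stands upright on its collar in its own stand, handle top at about px (161,134), as at the start. The gripper is clear and nothing else has moved, so I'm handing the job in.

```bash
python3 -c "
from h import *
print(ctrl.close_job())"
```

```text
the job is handed in; nothing more can be done
None
```

I took the orange stylus from the right-hand stand and guided its tip along the seam from the green marks to just past the black marks. I then put it back upright in the same stand, let go, and handed the job in at about 27.6 s.

**In the channel:**
- **Travel:** the slide ran about 144 mm at 3 cm/s, plus 2 mm more before lifting.
- **Height:** the tip ran at about 60 mm, worked out from the grasp height. That is roughly 2 mm above the floor and 12 mm below the mould top. I kept it just clear of the floor and did not drag it.
- **Forces:** they stayed within noise, about 1.4 N at most, so nothing blocked the seam.

**Last checks:**
- **Seating:** the collar met the block with about 5 N, at the same tool height as when I gripped it.
- **Final picture:** the scene camera shows the stylus upright on its collar with the gripper clear. The arm hid the stand in the last top view, so that check rests on the scene camera alone.

**Disagreements:**
- **Marks:** the two cameras put the green and black marks 2–3 mm apart along the channel. I averaged them and overran slightly at the black end.
- **Network points:** for the seam start and the hole, the networks' points were up to about 10 mm and 5 mm off. I used colour and edge measurements instead.

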